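# Swap the fired crucible in the furnace charge carrier

### The job

Reload the furnace carrier: first clear both insulating plugs out of the trough, parking each in the middle of the pad of its tab's colour, then move the brown fired crucible to the middle of the round cooling plate, stand the white fresh crucible in the middle of the trough where the brown one stood, and only then put each plug back in the trough exactly where it stood at the start (note which end each came from). Keep plugs and crucibles upright, set them down without dropping them, let go of everything, and leave the jar and the beaker alone.

Things in the scene. Friction and masses are not known exactly. Their poses are not given: they have to be found in the camera images.
- seat (a point): Middle of the carrier's trough floor (grey disc under the brown crucible), 20 mm above the bench. Fixed steel plate with a trough of sand-coloured fibre along y, open at top and ends; floor 160 mm (y) x 60 mm (x) between walls 18 mm thick whose tops are 50 mm above the floor. z is up. A crucible has 8 mm to each wall: grip it along y, with the plugs out of the way.
- plug_blue_c (a point): Insulating plug: off-white block 44 (x) x 36 (y) x 54 mm high; on its top a blue lifting tab, 34 (x) x 16 (y) x 34 mm high, to grip from above, closing along y. 88 mm high in all, 0.14 kg. Point: on its vertical centre line, half-way up (44 mm above its underside). Starts on the trough floor, 48 mm from the middle, at either end, axes parallel to the seat's, 8 mm from the brown crucible.
- plug_green_c (a point): Insulating plug: off-white block 44 (x) x 36 (y) x 54 mm high; on its top a green lifting tab, 34 (x) x 16 (y) x 34 mm high, to grip from above, closing along y. 88 mm high in all, 0.14 kg. Point: on its vertical centre line, half-way up (44 mm above its underside). Starts on the trough floor, 48 mm from the middle, at either end, axes parallel to the seat's, 8 mm from the brown crucible.
- crucible_fired_c (a point): Brown (fired) open ceramic crucible, round, 44 mm outside diameter (36 mm at the foot), 46 mm high, wall 4 mm, about 0.12 kg. The point is on its axis, half-way up (23 mm above its underside). It starts in the middle of the trough, between the plugs.
- crucible_fresh_c (a point): White (fresh) open ceramic crucible, round, 44 mm outside diameter (36 mm at the foot), 46 mm high, wall 4 mm, about 0.12 kg. The point is on its axis, half-way up (23 mm above its underside). It starts on the bench, beside the carrier.
- pad_blue: Flat square blue pad, fixed on the bench, 70 x 70 mm, 4 mm thick; origin at the centre of its underside. Parking place of the plug with the blue tab.
- pad_green: Flat square green pad, fixed on the bench, 70 x 70 mm, 4 mm thick; origin at the centre of its underside. Parking place of the plug with the green tab.
- cooling_plate: Round dark steel plate with an orange rim, fixed on the bench, 72 mm diameter, 6 mm thick; origin at the centre of its underside. Place of the fired crucible.
- jar_c (a point): Bystander: amber glass jar with a black cap, 56 mm diameter, 85 mm high. The point is on its axis, half-way up (42.5 mm above its underside). It stays where it is.
- beaker_c (a point): Bystander: empty clear glass beaker, 64 mm diameter at the rim, 85 mm high. The point is on its axis, half-way up (42.5 mm above its underside). It stays where it is.
There are look-alikes about, which are no part of the job. What is meant by the pad_blue is not yellow, and is the smaller of those in its own colour.

How it is judged:
On the way, in this order (a step that is already met when the one before it is completed fails the run):
1. both plugs stand released on the pads of their colours while the brown crucible is still in the middle of the trough (horizontal distance between plug_blue_c and pad_blue below 0.015 m and height (world z) of each of plug_blue_c, plug_green_c below 0.054 m and angle between each of plug_blue_c, plug_green_c's own z axis and vertical below 0.12 rad and horizontal distance between plug_green_c and pad_green below 0.015 m and contact force between each of plug_blue, plug_green and the arm below 0.1 N and contact force between each of plug_blue, plug_green and the fingers below 0.1 N and linear speed of each of plug_blue, plug_green below 0.02 m/s and horizontal distance between crucible_fired_c and seat below 0.02 m), for 0.2 s.
2. the brown crucible stands released on the cooling plate, the plugs still parked (horizontal distance between crucible_fired_c and cooling_plate below 0.015 m and height (world z) of crucible_fired_c below 0.035 m and angle between each of crucible_fired_c, plug_blue_c, plug_green_c's own z axis and vertical below 0.12 rad and contact force between crucible_fired and the arm below 0.1 N and contact force between crucible_fired and the fingers below 0.1 N and linear speed of crucible_fired below 0.02 m/s and horizontal distance between plug_blue_c and pad_blue below 0.015 m and height (world z) of each of plug_blue_c, plug_green_c below 0.054 m and horizontal distance between plug_green_c and pad_green below 0.015 m), for 0.2 s.
3. the white crucible stands released in the middle of the trough, the plugs still parked (horizontal distance between crucible_fresh_c and seat below 0.012 m and height (world z) of crucible_fresh_c below 0.049 m and angle between each of crucible_fresh_c, plug_blue_c, plug_green_c's own z axis and vertical below 0.12 rad and contact force between crucible_fresh and the arm below 0.1 N and contact force between crucible_fresh and the fingers below 0.1 N and linear speed of crucible_fresh below 0.02 m/s and horizontal distance between plug_blue_c and pad_blue below 0.015 m and height (world z) of each of plug_blue_c, plug_green_c below 0.054 m and horizontal distance between plug_green_c and pad_green below 0.015 m), for 0.2 s.
At the end, for the whole second after the job is handed in: Upright, released, at rest: each plug within 12 mm of where it stood at the start, white crucible in the trough within 12 mm of its middle, brown crucible on the cooling plate within 15 mm of its centre. (On the way each plug was parked within 15 mm of its pad's centre.) (distance of each of plug_blue_c, plug_green_c from where it was at the start of the episode below 0.012 m and angle between each of plug_blue_c, plug_green_c, crucible_fired_c, crucible_fresh_c's own z axis and vertical below 0.12 rad and horizontal distance between crucible_fired_c and cooling_plate below 0.015 m and height (world z) of crucible_fired_c below 0.035 m and horizontal distance between crucible_fresh_c and seat below 0.012 m and height (world z) of crucible_fresh_c below 0.049 m and linear speed of each of plug_blue, plug_green, crucible_fired, crucible_fresh below 0.02 m/s); the robot touches nothing.
It fails at once if the jar or the beaker is moved by more than 20 mm (distance of any of jar_c, beaker_c from where it was at the start of the episode above 0.02 m).
It fails at once if a plug or crucible is tipped by more than 0.6 rad (angle between any of plug_blue_c, plug_green_c, crucible_fired_c, crucible_fresh_c's own z axis and vertical above 0.6 rad).
It fails at once if a plug or crucible is dropped: it falls freely, touching nothing, faster than 0.7 m/s (some 25 mm) ((contact force between plug_blue and anything else below 0.02 N and linear speed of plug_blue above 0.7 m/s) or (contact force between plug_green and anything else below 0.02 N and linear speed of plug_green above 0.7 m/s) or (contact force between crucible_fired and anything else below 0.02 N and linear speed of crucible_fired above 0.7 m/s) or (contact force between crucible_fresh and anything else below 0.02 N and linear speed of crucible_fresh above 0.7 m/s)).
It also fails if it takes over 138 s, if anything falls off the work surface, if the arm or the gripper's body presses on something with over 40 N, if the wrist force passes 120 N, or if a joint passes its speed limit or range.

### The arm

A 6-joint arm with a two-finger parallel gripper is mounted at the origin on the work surface. World frame = base frame: x ahead of the robot, y to its left, z up, the work surface at z = 0. Lengths are in m, angles in rad, forces in N, time in s.
With the tool pointing down it reaches from about 0.375 to 0.9 m from the base axis. Payload 3.1 kg.
Tool frame: the origin (TCP) lies between the finger pads; the fingertips stand 25 mm ahead of it and the grasp point (between the pads) lies 6 mm ahead of it; x points along the fingers, y is the direction in which the jaws open and shut, and the axes are right-handed (so a half turn about x gives the same grasp; the last joint's range is limited). The gripper opens to 85 mm and grips with 20 to 120 N. Pads are 22 mm wide; open, the fingers measure 114 mm over their backs; the gripper's body (76 mm by 85 mm) begins 54 mm behind the grasp point. The pads swing forward as they close: fully open they stand 13 mm farther back than shut.
Start: joints at [-1.526, 0.527, 1.433, -0, 1.181, -0.178], TCP at [0.138, -0.61, 0.256] pointing down, gripper open.
Joint ranges: [-3.08, 3.08], [-0.75, 2.2], [0.22, 2.44], [-1.43, 4.57], [0, 2.65], [-2.85, 2.85]. Speed limits (rad/s): [2.79, 2.79, 3.14, 3.14, 3.14, 3.14].

### API

Orientations are given as a unit quaternion [x, y, z, w].
In Python, from station import manip, viewer, workorder gives the robot as it stands.
- The arm moves only by the shell command python3 -m crank 'ROWS' [FORCE]. ROWS is JSON, one flat list of numbers, 5 for each row, row after row: the opening, from 0 (shut) to 1 (fully open), then the shift along the world's x, y, z in mm, then the turn about the world's z in rad. A call has 1 to 10 rows; each row is the pose to reach, as a shift and turn from the pose commanded when the call began; what a row does not reach only later rows make up. A row lasts 1/8 s, in which the tool goes at most 62.5 mm and 10.7 degrees, less where a joint would pass 70% of its speed; a pose out of reach is approached as far as the arm can. A call with a gripper value outside its range is refused whole. The fingers move at their own pace and stop on an object; FORCE is the grip in N (left out, the last holds). Time passes only in rows, so rows that repeat a pose let the fingers close. It gives the time, the measured TCP pose, the force and the opening at its end, in the units of the state.
- manip.sense(): the state, without advancing time (a new reading comes with each control period).
- viewer.snapshot(name): name is "scene" or "top" or "wrist"; returns a dict with "img" (384x512x3 uint8, red, green, blue), "range_z" (384x512 float32, m along the optical axis (not along the pixel's ray), 0 where there is no reading), "fx", "fy", "cx", "cy" (pixels), "origin" and "attitude" of the camera in the world. Camera axes: x right, y down, z forward; pixel columns grow to the right and rows downward; lengths in m; the calibration is good to about 2 mm. The wrist camera is an equidistant fisheye: a pixel r from the principal point sees the ray r / f radians off the axis. A picture is of the moment at which its call begins.
- workorder.sign_off(): hands the job in, once; it reports no verdict.
The state is a dict: "t": time; "q": joint angles; "qd": joint speeds; "tau": joint torques, N m; "tcp_pos": TCP position; "tool_rot": TCP orientation; "force": force on the tool from outside, world axes, zero at the start; "ft_torque": the same for the moment, N m; "finger_gap": opening from 0.0 (shut) to 1.0 (fully open).
Only numpy, scipy, OpenCV 4.12 (cv2) and the standard library are available. Lean on these libraries where they do the work, as an engineer would, in place of code of your own. Each camera call takes 0.05 s, during which the arm holds its last target.

## Working session

There is one attempt and no reset: what is moved stays moved. The work goes in short steps, Python scripts to look and compute and a shell command to move; the robot and the scene stay as the last step left them, time stands still between calls to the robot, and variables do not carry over. Pictures are saved under pics/ and viewed, and the job is handed in when it is done.

```bash
ls; mkdir -p pics
cat > h.py <<'E'
import numpy as np, cv2
from station import manip, viewer
from scipy.spatial.transform import Rotation as R
def Rm(s):
    a=np.array(s["attitude"],float)
    return a if a.shape==(3,3) else R.from_quat(a).as_matrix()
def cloud(s):
    z=s["range_z"]; v,u=np.mgrid[:z.shape[0],:z.shape[1]]
    P=np.stack([(u-s["cx"])/s["fx"]*z,(v-s["cy"])/s["fy"]*z,z],-1)
    return P@Rm(s).T+np.array(s["origin"])
def save(s,name): cv2.imwrite("pics/"+name,s["img"][:,:,::-1])
E
python3 - <<'E'
from h import *
import pickle
print(manip.sense())
for n in ["scene","top","wrist"]:
    s=viewer.snapshot(n); save(s,n+"0.png"); pickle.dump(s,open(n+"0.pkl","wb"))
    print(n,{k:v for k,v in s.items() if k not in("img","range_z")})
E
```

```text
pics
{'t': 0.0, 'q': array([-1.52649819e+00,  5.28443041e-01,  1.43393454e+00,  7.38137519e-06,
        1.18135499e+00, -1.78510158e-01]), 'qd': array([-0.00190521,  0.00206647, -0.0011089 , -0.00224566, -0.0004336 ,
       -0.00051673]), 'tau': array([-1.70086911e-03, -4.42354524e+01, -1.78026956e+01, -2.67204405e-04,
        8.50843498e-03, -1.19983733e-05]), 'tcp_pos': array([ 0.13810024, -0.60886828,  0.25533749]), 'tool_rot': array([ 0.70277626,  0.07936546, -0.70266998,  0.07785604]), 'force': array([ 0.06682806, -0.6783832 ,  0.06783643]), 'ft_torque': array([ 0.00043017, -0.0311771 , -0.00293017]), 'finger_gap': 1.0009286585873267}
scene {'fx': 403.53930660452727, 'fy': 403.53930660452727, 'cx': 259.3583252230781, 'cy': 192.3073983267295, 'origin': array([1.40127299, 0.54044379, 0.92324857]), 'attitude': array([ 0.45611849,  0.7746127 , -0.38393651, -0.21100674])}
top {'fx': 353.3143539458738, 'fy': 353.3143539458738, 'cx': 254.4069687406627, 'cy': 190.7464232352985, 'origin': array([ 3.13392443e-01, -1.60349070e-04,  1.01665923e+00]), 'attitude': array([-0.70407985,  0.70521457, -0.05626073,  0.06147122])}
wrist {'fx': 297.3186396354542, 'fy': 297.3186396354542, 'cx': 252.9555527978994, 'cy': 193.39397881157717, 'origin': array([ 0.20525554, -0.59315667,  0.37417986]), 'attitude': array([ 0.77449311, -0.61785615, -0.08586717,  0.1050763 ])}
```

View pics/scene0.png

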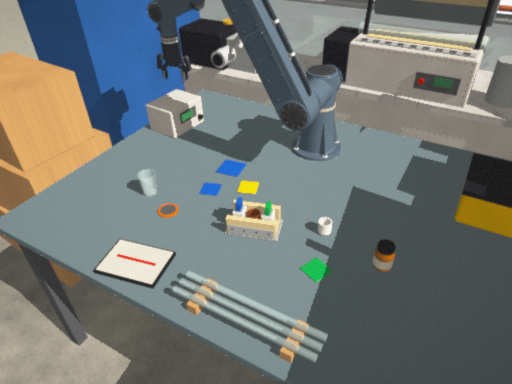

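View pics/top0.png

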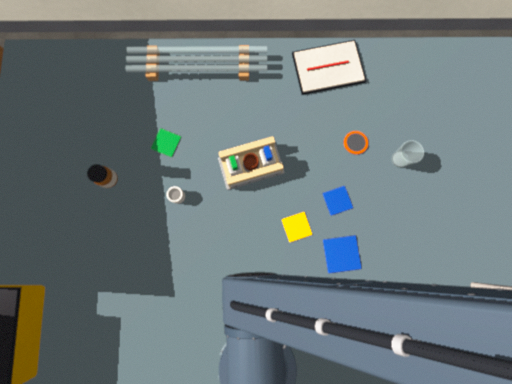

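View pics/wrist0.png

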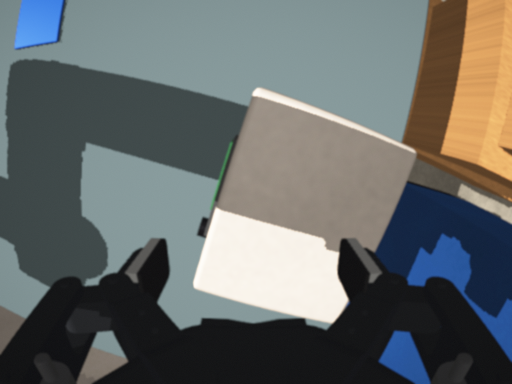

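The top view shows the carrier at (250,160) with the green tab (233,162) at its left end and blue (267,155) at its right. The brown crucible (251,161) is between them and the white crucible is at (175,195). The green pad is at (167,143), the small blue pad at (338,200) with a larger look-alike at (342,254), and the plate at (356,143). The beaker is at (408,153) and the jar at (102,175). Now I'll measure positions.

```bash
cat > m.py <<'E'
from h import *
import pickle,sys
def hsv(s): return cv2.cvtColor(s["img"],cv2.COLOR_RGB2HSV)
masks={"green":((45,120,60),(80,255,255)),"blue":((105,160,70),(125,255,255)),"yellow":((22,150,100),(32,255,255)),"orange":((3,180,120),(16,255,255))}
if __name__=="__main__":
  for n in ["top","scene"]:
    s=pickle.load(open(n+"0.pkl","rb")); P=cloud(s); H=hsv(s)
    for c,(lo,hi) in masks.items():
        m=cv2.inRange(H,lo,hi); k,l,st,ce=cv2.connectedComponentsWithStats(m)
        for i in range(1,k):
            if st[i,4]<25: continue
            q=P[l==i]; q=q[(s["range_z"][l==i]>0)]
            if len(q)==0 or abs(q[:,1]).mean()>.6 or q[:,0].mean()<.2: continue
            r=cv2.minAreaRect(np.float32(q[:,:2]*1000))
            print(n,c,st[i,4],ce[i].round(0),"med",(np.median(q,0)*1000).round(),"rect",np.round(r[0]),np.round(r[1]),round(r[2]),"z",(np.percentile(q[:,2],[5,95])*1000).round())
  s=pickle.load(open("top0.pkl","rb"))
  cv2.imwrite("pics/top_crop.png",cv2.resize(s["img"][100:280,130:440,::-1],None,fx=2.5,fy=2.5,interpolation=cv2.INTER_CUBIC))
  s=pickle.load(open("scene0.pkl","rb"))
  cv2.imwrite("pics/scene_crop.png",cv2.resize(s["img"][140:290,130:410,::-1],None,fx=2.8,fy=2.8,interpolation=cv2.INTER_CUBIC))
E
python3 m.py
```

```text
top green 525 [166. 142.] med [632. 272.   4.] rect [632. 273.] [72. 70.] 68 z [1. 7.]
top green 72 [233. 162.] med [544.  63. 108.] rect [546.  63.] [33. 13.] 16 z [ 95. 111.]
top blue 76 [267. 153.] med [569. -27. 108.] rect [571. -28.] [32. 14.] 15 z [ 94. 110.]
top blue 547 [337. 200.] med [ 456. -232.    4.] rect [ 456. -232.] [68. 70.] 18 z [1. 7.]
top blue 1119 [342. 254.] med [ 303. -238.    5.] rect [ 303. -239.] [93. 94.] 8 z [3. 8.]
top yellow 599 [296. 227.] med [ 379. -113.    4.] rect [ 380. -113.] [69. 70.] 18 z [1. 7.]
top orange 156 [355. 143.] med [ 623. -290.    6.] rect [ 629. -292.] [69. 68.] 89 z [3. 9.]
scene green 71 [268. 208.] med [558.  66. 105.] rect [490.  36.] [165.  18.] 26 z [ 82. 111.]
scene green 430 [316. 269.] med [634. 272.   5.] rect [633. 270.] [75. 72.] 71 z [2. 7.]
scene blue 305 [231. 168.] med [ 307. -238.    7.] rect [ 304. -239.] [98. 95.] 8 z [ 3. 11.]
scene blue 201 [210. 189.] med [ 459. -234.    5.] rect [ 459. -233.] [73. 71.] 21 z [2. 9.]
scene blue 66 [239. 204.] med [585. -25. 105.] rect [577. -28.] [35. 15.] 20 z [ 85. 111.]
scene yellow 217 [248. 187.] med [ 384. -114.    5.] rect [ 381. -116.] [79. 73.] 19 z [1. 9.]
scene orange 70 [168. 212.] med [ 643. -280.    7.] rect [ 635. -292.] [67. 67.] 39 z [ 5. 10.]
scene orange 69 [387. 257.] med [544. 447.  58.] rect [541. 449.] [16. 40.] 41 z [52. 68.]
```

Run:
```python
from h import *
import pickle
s=pickle.load(open("top0.pkl","rb")); P=cloud(s)*1000
for n,(u,v) in dict(brown=(251,161),white=(175,195),jar=(98,173),beaker=(410,150),bench=(220,220),plate=(356,143)).items():
    q=P[v-1:v+2,u-1:u+2].reshape(-1,3); print(n,np.median(q,0).round())
# height clusters above bench
m=((P[:,:,2]>12)&(P[:,:,0]>300)&(P[:,:,0]<750)).astype(np.uint8)
k,l,st,ce=cv2.connectedComponentsWithStats(m)
for i in range(1,k):
    if st[i,4]<40: continue
    q=P[l==i]; top=np.percentile(q[:,2],98); t=q[q[:,2]>top-8]
    r=cv2.minAreaRect(np.float32(t[:,:2]))
    print(st[i],ce[i].round(),"top",top.round(),"rect",np.round(r[0]),np.round(r[1]),round(r[2],1))
```

```text
brown [567.  17.  26.]
white [471. 238.   6.]
jar [520. 429.  85.]
beaker [ 596. -440.   33.]
bench [399. 106.   1.]
plate [ 626. -294.    6.]
[ 219  136   64   53 2179] [251. 162.] top 109.0 rect [452. -14.] [258. 111.] 16.4
[393 140  31  27 552] [408. 153.] top 87.0 rect [ 443. -233.] [ 61. 529.] 35.8
[ 87 164  30  24 513] [102. 175.] top 89.0 rect [419. 231.] [509.  48.] 63.3
[167 186  18  17 152] [175. 194.] top 49.0 rect [389. 130.] [298.  42.] 51.7
```

Run:
```python
from h import *
s=manip.sense(); M=R.from_quat(s["tool_rot"]).as_matrix(); print(M.round(3)); y=M[:,1]; print("jaw yaw",np.arctan2(y[1],y[0]))
w=np.array([-25,91]); print("trough y yaw",np.arctan2(91,-25))
```

```text
[[-0.     0.221 -0.975]
 [ 0.002 -0.975 -0.221]
 [-1.    -0.002 -0.   ]]
jaw yaw -1.3480240869738747
trough y yaw 1.8389071098647238
```

View pics/top_crop.png

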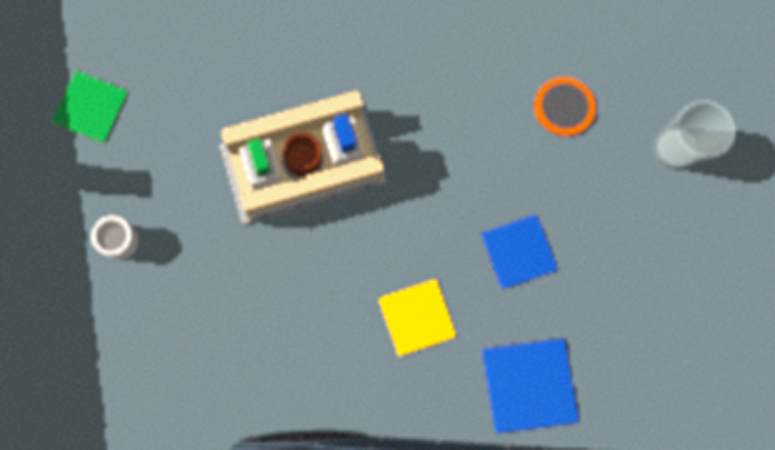

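View pics/scene_crop.png

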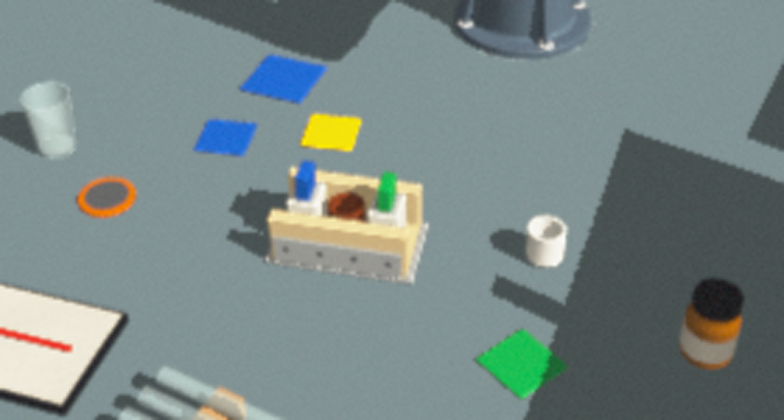

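```bash
python3 -m crank '[1,10,20,0,0, 1,40,65,0,0.04, 1,75,125,0,0.04, 1,110,185,0,0.04, 1,145,245,0,0.04, 1,180,305,0,0.04, 1,215,365,0,0.04, 1,250,425,0,0.04, 1,285,480,0,0.04, 1,310,520,0,0.04]' 30 && python3 -m crank '[1,30,50,0,0, 1,50,85,0,0, 1,52,90,0,0,1,52,90,0,0]'
python3 - <<'E'
from h import *
import pickle
print(manip.sense()["tcp_pos"])
for n in ["wrist","top","scene"]:
    s=viewer.snapshot(n); save(s,n+"1.png"); pickle.dump(s,open(n+"1.pkl","wb")); print(s["origin"])
E
```

```text
t: 1.4
tcp_pos: [0.4336, -0.1125, 0.2564]
tool_rot: [0.701, 0.092, -0.701, 0.093]
force: [1.1, -1.3, 0.5]
finger_gap: 1.003
t: 1.9
tcp_pos: [0.4844, -0.0243, 0.2561]
tool_rot: [-0.701, -0.093, 0.701, -0.093]
force: [-0.6, -0.2, 0.3]
finger_gap: 1.0
[ 0.48435473 -0.02426748  0.25606176]
[ 0.55091    -0.00550297  0.37471211]
[ 3.13392443e-01 -1.60349070e-04  1.01665923e+00]
[1.40127299 0.54044379 0.92324857]
```

View pics/wrist1.png

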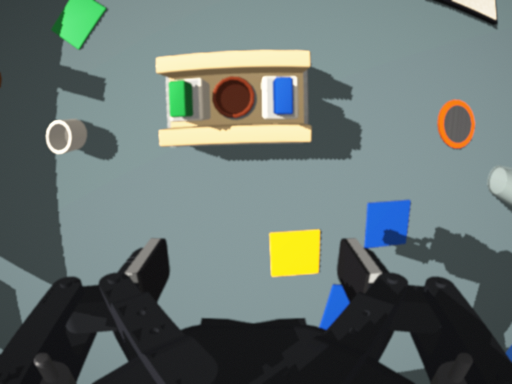

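The wrist view shows the carrier level across (155–310, 50–145), green tab (180,98), brown crucible (234,97) and blue tab (283,96). It also shows the white crucible (62,137), the plate (457,124), the small blue pad (387,224) and the green pad (82,20). I'll measure the same points from this second view.

```bash
cat > w.py <<'E'
from h import *
from m import masks
import pickle
def rays(s):
    v,u=np.mgrid[:384,:512]; x=u-s["cx"]; y=v-s["cy"]; r=np.hypot(x,y)+1e-9; th=r/s["fx"]
    t=np.tan(np.minimum(th,1.45)); return np.stack([x/r*t,y/r*t,np.ones_like(r)],-1)
def fcloud(s): return (rays(s)*s["range_z"][...,None])@Rm(s).T+np.array(s["origin"])
def report(s,P,minA=40,sel=None):
    P=P*1000; H=cv2.cvtColor(s["img"],cv2.COLOR_RGB2HSV)
    for c,(lo,hi) in masks.items():
        if sel and c not in sel: continue
        m=cv2.inRange(H,lo,hi); k,l,st,ce=cv2.connectedComponentsWithStats(m)
        for i in range(1,k):
            if st[i,4]<minA: continue
            q=P[(l==i)&(s["range_z"]>0)]
            if len(q)<10 or abs(q[:,1]).mean()>600: continue
            z=np.percentile(q[:,2],95); t=q[q[:,2]>z-6] if z>20 else q
            r=cv2.minAreaRect(np.float32(t[:,:2]))
            print(c,st[i,4],ce[i].round(),"top z",z.round(),"rect",np.round(r[0],1),np.round(r[1]),round(r[2],1))
def circ(q):
    from scipy.optimize import least_squares
    f=least_squares(lambda p:np.hypot(q[:,0]-p[0],q[:,1]-p[1])-p[2],[*q[:,:2].mean(0),22],loss="soft_l1",f_scale=1); return f.x.round(1)
def rim(P,x,y,z,rad=28):
    "crucible rim: points within rad of (x,y), |z-rim|<5"
    P=P.reshape(-1,3)*1000
    q=P[(np.hypot(P[:,0]-x,P[:,1]-y)<rad)&(abs(P[:,2]-z)<4)]
    r=np.hypot(*(q[:,:2]-q[:,:2].mean(0)).T)
    (cx,cy),rr=cv2.minEnclosingCircle(np.float32(q[:,:2])) if len(q)>3 else ((0,0),0)
    print("rim n",len(q),"z",np.median(q[:,2]).round(1),"fit",circ(q),"enc",round(cx,1),round(cy,1),round(rr,1))
E
python3 - <<'E'
from w import *
s=pickle.load(open("wrist1.pkl","rb")); P=fcloud(s); report(s,P)
for n,(u,v) in dict(brown=(234,97),white=(60,137),plate=(457,124),bench=(200,180)).items(): print(n,(np.median(P[v-1:v+2,u-1:u+2].reshape(-1,3),0)*1000).round())
rim(P,560,17,66); rim(P,480,232,46)
# wall tops z~70
Q=P.reshape(-1,3)*1000; q=Q[(abs(Q[:,2]-70)<3)&(np.hypot(Q[:,0]-560,Q[:,1]-17)<110)]
r=cv2.minAreaRect(np.float32(q[:,:2])); print("walls",r, np.median(q[:,2]))
for n in ("top1","scene1"):
  s=pickle.load(open(n+".pkl","rb")); P=cloud(s); print(n); report(s,P); rim(P,560,17,66); rim(P,480,232,46)
  Q=P.reshape(-1,3)*1000; q=Q[(abs(Q[:,2]-70)<3)&(np.hypot(Q[:,0]-560,Q[:,1]-17)<110)]
  r=cv2.minAreaRect(np.float32(q[:,:2])); print("walls",r, np.median(q[:,2]))
E
```

```text
green 1628 [78. 21.] top z 7.0 rect [632.4 275.6] [75. 71.] 67.0
green 739 [180.  99.] top z 110.0 rect [546.9  64.1] [32. 16.] 16.2
blue 651 [283.  96.] top z 110.0 rect [572.5 -27.1] [32. 15.] 17.8
blue 1825 [387. 223.] top z 6.0 rect [ 459.6 -173.2] [203.  85.] 87.7
blue 744 [334. 306.] top z 310.0 rect [504.4 -42. ] [8. 9.] 18.7
yellow 2144 [295. 252.] top z 6.0 rect [ 380.6 -112.8] [73. 71.] 18.8
orange 219 [241.  95.] top z 68.0 rect [564.1  16.1] [40. 32.] 52.6
orange 528 [453. 123.] top z 8.0 rect [ 629.8 -290.4] [70. 69.] 39.2
brown [562.  21.  27.]
white [463. 248.  20.]
plate [ 630. -290.    7.]
bench [449.  39.   2.]
rim n 488 z 66.9 fit [560.9  18.8  19.7] enc 561.1 19.1 22.1
rim n 265 z 46.8 fit [470.2 230.6  19.6] enc 472.0 231.4 22.7
walls ((561.1309814453125, 18.996231079101562), (96.92525482177734, 159.70245361328125), 16.650466918945312) 71.01947414066534
top1
green 526 [166. 142.] top z 7.0 rect [631.  273.3] [72. 70.] 67.5
green 236 [486. 321.] top z 95.0 rect [ 139.8 -575.5] [ 5. 67.] 84.1
blue 541 [337. 200.] top z 7.0 rect [ 455.9 -232.3] [67. 69.] 19.8
blue 1
[... 663 characters left out ...]
269.] top z 7.0 rect [631.9 269.9] [73. 72.] 69.0
blue 305 [231. 168.] top z 10.0 rect [ 307.5 -238.6] [99. 94.] 6.8
blue 196 [210. 189.] top z 8.0 rect [ 461.4 -233.4] [69. 69.] 21.5
blue 66 [239. 204.] top z 110.0 rect [575.6 -27.5] [34. 15.] 24.8
yellow 218 [248. 187.] top z 8.0 rect [ 383.2 -115.9] [79. 72.] 18.4
orange 74 [168. 211.] top z 10.0 rect [ 630.9 -296.1] [72. 67.] 54.5
orange 76 [387. 257.] top z 69.0 rect [540.8 447.5] [ 7. 30.] 31.9
rim n 54 z 65.5 fit [562.8  17.7  20.5] enc 559.3 15.9 26.7
rim n 41 z 46.5 fit [472.4 230.3  19.6] enc 474.0 231.2 21.9
walls ((562.1224975585938, 16.820411682128906), (101.2852554321289, 160.15768432617188), 16.3343563079834) 70.46232123071728
```

All views agree:

| Item | Position (mm) | Check |
|---|---|---|
| Seat | (561,19) | trough turned +16.4° |
| Green tab | (547,64.5), top z ≈109 | text 108 |
| Blue tab | (573,-27), top z ≈109 | text 108 |
| Green pad | (631.5,273) | |
| Blue pad | (458,-232.7) | 70 mm square, the smaller one |
| Plate | (630,-291) | |
| White crucible | (471,230.5), rim z 46 | text 46 |

I'll take the green plug first.

```bash
python3 -m crank '[0.6,30,40,0,0.018, 0.6,63,89,0,0.018, 0.6,63,89,-30,0.018, 0.6,63,89,-70,0.018, 0.6,63,89,-100,0.018, 0.6,63,89,-100,0.018, 0.6,63,89,-100,0.018]' 30
python3 - <<'E'
from w import *
s=viewer.snapshot("wrist"); save(s,"wrist2.png"); M=R.from_quat(manip.sense()["tool_rot"]).as_matrix(); print("jaw",np.arctan2(M[1,1],M[0,1])); report(s,fcloud(s),sel=["green"])
E
```

```text
t: 2.92
tcp_pos: [0.5485, 0.0638, 0.1573]
tool_rot: [0.701, 0.098, -0.7, 0.099]
force: [0.5, -0.3, 0.0]
finger_gap: 0.603
jaw -1.291075364893653
green 3537 [80. 56.] top z 7.0 rect [632.4 275.6] [75. 71.] 67.6
green 1495 [252. 223.] top z 110.0 rect [547.3  65.1] [34. 15.] 16.6
```

View pics/wrist2.png

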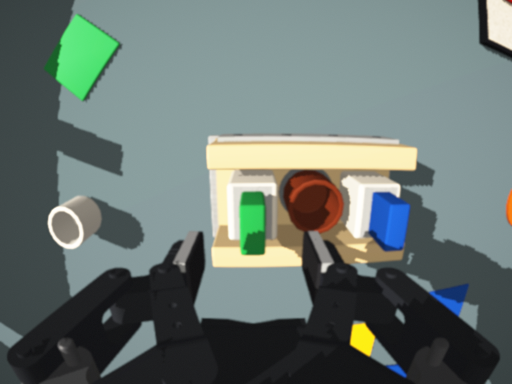

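The green tab (252,223) lies centred between the fingers (190 and 318). I'll go down and close.

```bash
python3 -m crank '[0.6,-1,1,-20,0, 0.6,-1,1,-40,0, 0.6,-1,1,-53,0, 0.6,-1,1,-53,0, 0.3,-1,1,-53,0, 0.1,-1,1,-53,0, 0.05,-1,1,-53,0, 0.05,-1,1,-53,0, 0.05,-1,1,-53,0]' 35
```

```text
t: 4.1
tcp_pos: [0.5474, 0.0657, 0.104]
tool_rot: [0.701, 0.099, -0.7, 0.099]
force: [-0.0, -0.7, 4.5]
finger_gap: 0.183
```

```bash
python3 -m crank '[0.05,0,0,15,0, 0.05,0,0,40,0, 0.05,0,0,75,0, 0.05,0,0,100,0, 0.05,0,0,100,0]' 35; python3 -m crank '[0.05,10,25,0,0, 0.05,25,62,0,0, 0.05,42,104,0,0, 0.05,60,148,0,0, 0.05,76,188,0,0, 0.05,84,208,0,0, 0.05,84,208,0,0, 0.05,84,208,-40,0, 0.05,84,208,-80,0, 0.05,84,208,-80,0]'
python3 - <<'E'
from w import *
s=viewer.snapshot("wrist"); save(s,"wrist3.png"); P=fcloud(s); report(s,P,sel=["green"])
s=viewer.snapshot("scene"); save(s,"scene3.png"); report(s,cloud(s),sel=["green"])
E
```

```text
t: 4.72
tcp_pos: [0.5478, 0.0658, 0.2054]
tool_rot: [0.702, 0.099, -0.699, 0.099]
force: [0.9, -0.4, -0.7]
finger_gap: 0.182
t: 5.98
tcp_pos: [0.6269, 0.2715, 0.1187]
tool_rot: [-0.696, -0.098, 0.704, -0.099]
force: [-0.5, 1.7, -1.1]
finger_gap: 0.18
green 4043 [253. 172.] top z 6.0 rect [632.8 273.8] [71. 69.] 67.3
green 3035 [253. 261.] top z 125.0 rect [626.3 272. ] [34. 17.] 16.8
green 48 [187. 115.] top z 92.0 rect [ 142.3 -575.6] [10. 58.] 82.9
green 83 [319. 242.] top z 128.0 rect [630.4 271.1] [32. 14.] 15.6
green 344 [316. 271.] top z 8.0 rect [633.1 271.9] [73. 73.] 63.6
```

View pics/wrist3.png

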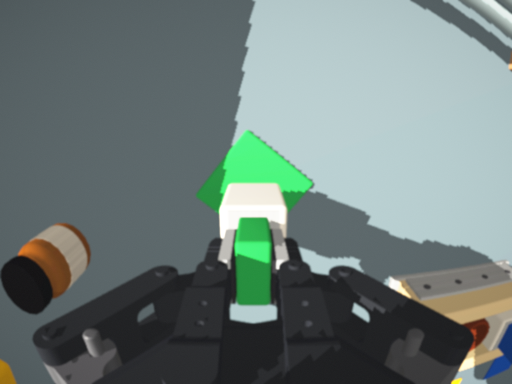

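View pics/scene3.png

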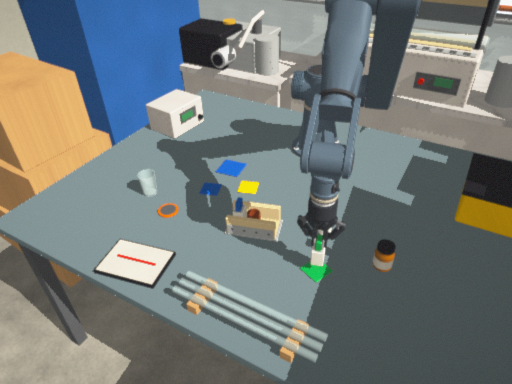

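The green plug is held upright above its pad: in the wrist view the block is at (253,200) over the pad, with the jar clear at (45,270). I'll let the arm settle before lowering.

```bash
python3 -m crank '[0.05,0,0,0,0, 0.05,0,0,0,0, 0.05,0,0,0,0]'; python3 -c "
from w import *
print(manip.sense()['qd'].round(3))
s=viewer.snapshot('wrist'); report(s,fcloud(s),sel=['green'])"
```

```text
t: 6.45
tcp_pos: [0.6312, 0.2739, 0.1245]
tool_rot: [0.701, 0.099, -0.699, 0.099]
force: [-0.1, -0.6, -1.7]
finger_gap: 0.177
[ 0.001  0.008  0.006 -0.002 -0.    -0.002]
green 3347 [255. 177.] top z 6.0 rect [632.7 273.5] [71. 69.] 67.6
green 3034 [253. 261.] top z 130.0 rect [630.6 274.3] [34. 17.] 16.9
```

```bash
python3 -m crank '[0.05,1,-1,-15,0, 0.05,1,-1,-28,0, 0.05,1,-1,-34,0, 0.05,1,-1,-36,0, 0.05,1,-1,-36,0, 0.05,1,-1,-36,0]'
```

```text
t: 7.25
tcp_pos: [0.631, 0.2723, 0.088]
tool_rot: [-0.699, -0.099, 0.701, -0.099]
force: [-3.2, -0.9, 6.7]
finger_gap: 0.182
```

```bash
python3 -m crank '[0.25,0,0,0,0, 0.5,0,0,0,0, 0.6,0,0,0,0, 0.6,0,0,0,0, 0.6,0,0,20,0, 0.6,0,0,60,0, 0.6,0,0,110,0, 0.6,-20,-60,120,0, 0.6,-40,-120,120,0, 0.6,-50,-180,120,0]'; python3 -m crank '[0.6,-5,-50,-20,0, 0.6,-7,-90,-40,0, 0.6,-9,-121,-50,0, 0.6,-9,-121,-50,0, 0.6,-9,-121,-50,0, 0.6,-9,-121,-50,0]'
python3 - <<'E'
from w import *
s=viewer.snapshot("wrist"); save(s,"wrist4.png"); P=fcloud(s); report(s,P,sel=["green","blue"]);  rim(P,560,17,66)
s=viewer.snapshot("scene"); save(s,"scene4.png"); report(s,cloud(s),sel=["green","blue"])
E
```

```text
t: 8.5
tcp_pos: [0.5813, 0.0922, 0.2095]
tool_rot: [0.701, 0.099, -0.699, 0.1]
force: [0.2, -0.0, -0.2]
finger_gap: 0.601
t: 9.25
tcp_pos: [0.5733, -0.0265, 0.1582]
tool_rot: [0.701, 0.099, -0.7, 0.1]
force: [-0.1, -0.1, 0.5]
finger_gap: 0.602
green 1136 [26. 68.] top z 7.0 rect [632.  275.7] [76. 72.] 67.6
blue 1424 [256. 221.] top z 110.0 rect [574.2 -27.4] [33. 15.] 17.1
blue 108 [400. 316.] top z 208.0 rect [593.9 -71.4] [4. 1.] 39.4
blue 241 [364. 332.] top z 192.0 rect [577.5 -70.5] [8. 1.] 56.0
rim n 978 z 66.8 fit [562.2  18.5  19.6] enc 561.3 18.8 22.1
green 50 [187. 115.] top z 94.0 rect [ 141.4 -576.4] [ 9. 61.] 79.4
green 87 [318. 250.] top z 94.0 rect [630.4 270.4] [35. 16.] 15.5
green 225 [316. 272.] top z 8.0 rect [632.4 270.3] [73. 72.] 68.0
blue 201 [210. 189.] top z 8.0 rect [ 459.6 -234.2] [73. 70.] 18.1
blue 64 [238. 204.] top z 111.0 rect [575.5 -27.9] [33. 15.] 15.5
```

View pics/wrist4.png

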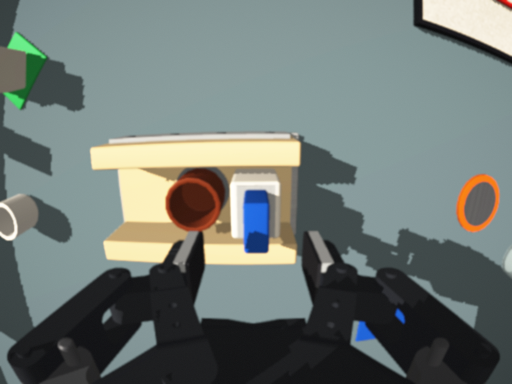

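The green plug stands on its pad (scene view: tab at (630,270), top z ≈92). The blue tab (256,221) is centred between the fingers.

```bash
python3 -m crank '[0.6,1,-1,-20,0, 0.6,1,-1,-40,0, 0.6,1,-1,-54,0, 0.6,1,-1,-54,0, 0.3,1,-1,-54,0, 0.1,1,-1,-54,0, 0.05,1,-1,-54,0, 0.05,1,-1,-54,0, 0.05,1,-1,-54,0]' 35; python3 -m crank '[0.05,0,0,15,0, 0.05,0,0,40,0, 0.05,0,0,75,0, 0.05,0,0,100,0, 0.05,0,0,100,0]' 35
```

```text
t: 10.48
tcp_pos: [0.5744, -0.0288, 0.1041]
tool_rot: [0.701, 0.099, -0.7, 0.099]
force: [0.9, -0.8, 5.6]
finger_gap: 0.179
t: 11.1
tcp_pos: [0.5749, -0.0289, 0.2054]
tool_rot: [0.702, 0.098, -0.699, 0.1]
force: [-0.5, -0.1, -1.9]
finger_gap: 0.178
```

```bash
python3 -m crank '[0.05,-15,-26,0,0, 0.05,-40,-70,0,0, 0.05,-65,-114,0,0, 0.05,-90,-158,0,0, 0.05,-108,-190,0,0, 0.05,-116,-204,0,0, 0.05,-116,-204,-30,0, 0.05,-116,-204,-60,0, 0.05,-116,-204,-80,0, 0.05,-116,-204,-80,0]'; python3 -m crank '[0.05,0,0,0,0, 0.05,0,0,0,0, 0.05,0,0,0,0]'
python3 - <<'E'
from w import *
s=viewer.snapshot("wrist"); save(s,"wrist5.png"); P=fcloud(s); report(s,P,sel=["blue"])
s=viewer.snapshot("scene"); save(s,"scene5.png"); report(s,cloud(s),sel=["blue"])
s=viewer.snapshot("top"); save(s,"top5.png")
E
```

```text
t: 12.35
tcp_pos: [0.4568, -0.2311, 0.1214]
tool_rot: [-0.699, -0.101, 0.701, -0.098]
force: [-0.7, 0.4, -1.7]
finger_gap: 0.176
t: 12.72
tcp_pos: [0.4583, -0.2329, 0.1241]
tool_rot: [0.701, 0.099, -0.7, 0.099]
force: [0.3, 0.2, -2.5]
finger_gap: 0.181
blue 3028 [252. 179.] top z 6.0 rect [ 457.4 -231.7] [69. 69.] 18.8
blue 3700 [252. 271.] top z 130.0 rect [ 457.4 -231.4] [34. 18.] 16.4
blue 306 [231. 168.] top z 10.0 rect [ 307.5 -238.5] [97. 93.] 7.0
blue 182 [210. 189.] top z 8.0 rect [ 458.7 -233.8] [69. 66.] 13.4
```

View pics/wrist5.png

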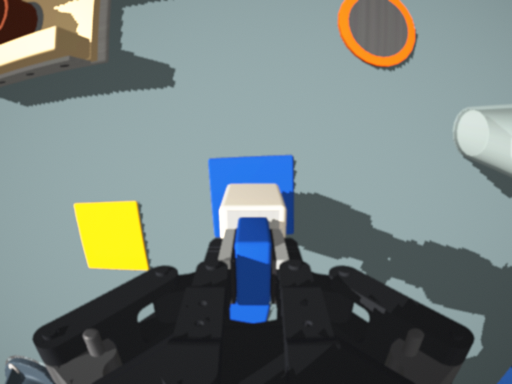

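The blue plug is centred over the small blue pad (252,180), and the yellow pad is to the left. Lowering, releasing and lifting.

```bash
python3 -m crank '[0.05,0,0,-15,0, 0.05,0,0,-28,0, 0.05,0,0,-34,0, 0.05,0,0,-36,0, 0.05,0,0,-36,0, 0.05,0,0,-36,0]'; python3 -m crank '[0.25,0,0,0,0, 0.5,0,0,0,0, 0.6,0,0,0,0, 0.6,0,0,0,0, 0.6,0,0,20,0, 0.8,0,0,60,0, 1,0,0,110,0, 1,20,40,120,0, 1,45,80,120,0, 1,75,150,120,0]'; python3 -m crank '[1,20,60,-10,0, 1,29,102,-30,0, 1,29,102,-60,0, 1,29,102,-60,0, 1,29,102,-60,0, 1,29,102,-60,0]'
python3 - <<'E'
from w import *
s=viewer.snapshot("wrist"); save(s,"wrist6.png"); P=fcloud(s);  rim(P,560,17,66)
s=viewer.snapshot("scene"); save(s,"scene6.png"); report(s,cloud(s),sel=["blue","green"])
s=viewer.snapshot("top"); save(s,"top6.png"); report(s,cloud(s),sel=["blue","green"])
E
```

```text
t: 13.62
tcp_pos: [0.4571, -0.232, 0.088]
tool_rot: [-0.7, -0.1, 0.701, -0.098]
force: [-3.5, 1.7, 9.9]
finger_gap: 0.182
t: 14.88
tcp_pos: [0.5287, -0.0951, 0.2078]
tool_rot: [0.701, 0.098, -0.7, 0.099]
force: [0.8, -0.5, -0.5]
finger_gap: 0.997
t: 15.62
tcp_pos: [0.5573, 0.0059, 0.1485]
tool_rot: [0.701, 0.098, -0.699, 0.099]
force: [0.6, 0.0, -0.5]
finger_gap: 1.001
rim n 1105 z 66.8 fit [561.8  19.   19.5] enc 557.5 17.9 25.8
green 52 [187. 115.] top z 95.0 rect [ 141.5 -576.9] [ 9. 64.] 88.9
green 87 [318. 250.] top z 94.0 rect [631.8 270.7] [35. 16.] 14.7
green 228 [316. 272.] top z 7.0 rect [632.1 271.9] [73. 72.] 65.7
blue 109 [225. 166.] top z 12.0 rect [ 438.4 -172.2] [410.  78.] 35.1
blue 57 [209. 172.] top z 95.0 rect [ 458. -231.] [36. 15.] 22.3
blue 79 [211. 191.] top z 9.0 rect [ 462.  -232.1] [65. 71.] 28.6
green 67 [158. 133.] top z 779.0 rect [390.5  68.3] [4. 2.] 42.3
green 69 [174. 136.] top z 8.0 rect [533.1 153.9] [346.  25.] 37.9
green 187 [486. 321.] top z 94.0 rect [ 138.2 -574.7] [ 5. 65.] 85.0
blue 201 [334. 202.] top z 7.0 rect [ 455.6 -231.5] [68. 67.] 20.0
blue 98 [344. 197.] top z 94.0 rect [ 453.5 -232.4] [30. 16.] 17.7
blue 1115 [342. 254.] top z 8.0 rect [ 303.2 -238.7] [93. 95.] 7.4
```

View pics/wrist6.png

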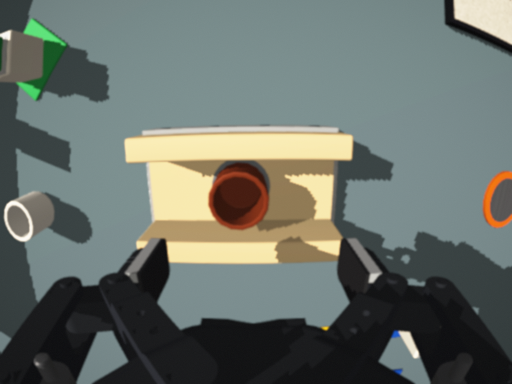

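View pics/scene6.png

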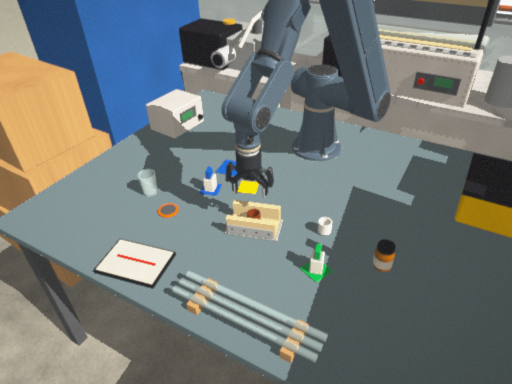

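Both plugs are parked within about 3 mm of their pad centres. The brown crucible is at (562,19), at (239,195) in the wrist view, with the trough clear. Next I'll grip it.

```bash
python3 -m crank '[1,4,13,0,0, 1,4,13,-30,0, 1,4,13,-60,0, 1,4,13,-85,0, 1,4,13,-94,0, 1,4,13,-94,0, 0.8,4,13,-94,0, 0.6,4,13,-94,0, 0.45,4,13,-94,0, 0.45,4,13,-94,0]' 30; python3 -m crank '[0.4,0,0,0,0, 0.4,0,0,0,0, 0.4,0,0,10,0, 0.4,0,0,20,0,0.4,0,0,20,0]' 35;  python3 - <<'E'
from w import *
s=viewer.snapshot("wrist"); save(s,"wrist7.png"); P=fcloud(s);  rim(P,560,17,88)
E
```

```text
t: 17.02
tcp_pos: [0.5611, 0.0196, 0.0544]
tool_rot: [0.701, 0.099, -0.699, 0.099]
force: [0.0, -0.1, 5.9]
finger_gap: 0.505
t: 17.65
tcp_pos: [0.5611, 0.0197, 0.0743]
tool_rot: [0.701, 0.099, -0.699, 0.099]
force: [-0.1, -0.2, -2.3]
finger_gap: 0.503
rim n 3347 z 86.8 fit [561.9  20.4  20.1] enc 562.3 18.1 27.2
```

View pics/wrist7.png

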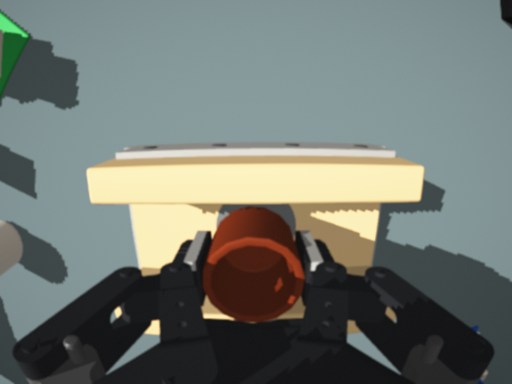

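The brown crucible is held upright. Carrying it to the plate.

```bash
python3 -m crank '[0.4,0,0,30,0, 0.4,0,0,70,0, 0.4,0,0,95,0, 0.4,7,-30,100,0, 0.4,17,-75,100,0, 0.4,28,-125,100,0, 0.4,39,-175,100,0, 0.4,50,-225,100,0, 0.4,60,-270,100,0, 0.4,66,-300,100,0]' 35; python3 -m crank '[0.4,3,-11,0,0, 0.4,3,-11,0,0, 0.4,3,-11,-40,0, 0.4,3,-11,-80,0, 0.4,3,-11,-110,0, 0.4,3,-11,-110,0, 0.4,3,-11,-110,0, 0.4,3,-11,-110,0]';  python3 - <<'E'
from w import *
s=viewer.snapshot("wrist"); save(s,"wrist8.png"); P=fcloud(s);  rim(P,630,-291,76); report(s,P,sel=["orange"])
s=viewer.snapshot("scene"); save(s,"scene8.png"); report(s,cloud(s),sel=["orange"])
E
```

```text
t: 18.95
tcp_pos: [0.6263, -0.2826, 0.1725]
tool_rot: [-0.7, -0.098, 0.7, -0.098]
force: [0.2, 0.6, -2.1]
finger_gap: 0.502
t: 19.95
tcp_pos: [0.6307, -0.2915, 0.0655]
tool_rot: [0.701, 0.098, -0.699, 0.1]
force: [0.3, 0.0, -2.0]
finger_gap: 0.505
rim n 3680 z 77.5 fit [ 631.9 -290.3   19.8] enc 634.5 -289.7 26.2
orange 2576 [252. 233.] top z 79.0 rect [ 643.8 -289.2] [17. 41.] 5.5
orange 57 [277. 285.] top z 63.0 rect [ 621.3 -305.5] [2. 4.] 52.4
orange 90 [291. 301.] top z 79.0 rect [ 626.2 -309.3] [3. 8.] 83.1
orange 60 [166. 201.] top z 78.0 rect [ 646.9 -284.3] [11. 28.] 25.0
orange 63 [168. 212.] top z 9.0 rect [ 639.1 -288.5] [55. 67.] 40.7
orange 74 [387. 257.] top z 70.0 rect [541.1 448. ] [ 8. 31.] 33.3
```

View pics/wrist8.png

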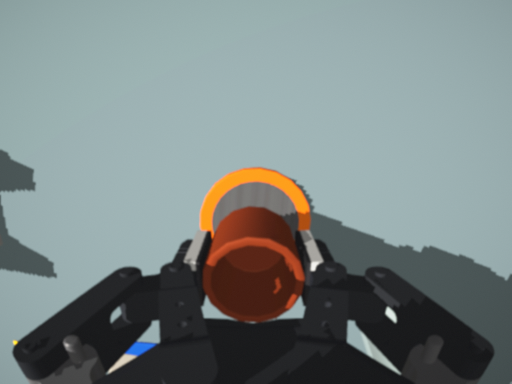

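The crucible (253,280) is over the plate ring (255,215) and symmetric with it. Setting it down.

```bash
python3 -m crank '[0.4,0,0,-10,0, 0.4,0,0,-18,0, 0.4,0,0,-23,0, 0.4,0,0,-25,0, 0.4,0,0,-25,0, 0.4,0,0,-25,0]'
```

```text
t: 20.8
tcp_pos: [0.6289, -0.291, 0.0405]
tool_rot: [-0.7, -0.099, 0.701, -0.099]
force: [-4.9, 2.3, 11.8]
finger_gap: 0.505
```

```bash
python3 -m crank '[0.6,0,0,0,0, 0.8,0,0,0,0, 0.9,0,0,0,0, 0.9,0,0,0,0, 0.9,0,0,20,0, 0.9,0,0,60,0, 0.9,0,0,110,0, 0.9,0,0,150,0, 0.9,-30,40,160,0, 0.9,-60,80,160,0]'
python3 - <<'E'
from w import *
s=viewer.snapshot("wrist"); save(s,"wrist9.png"); P=fcloud(s);  rim(P,630,-291,52); report(s,P,sel=["orange","blue"])
s=viewer.snapshot("scene"); save(s,"scene9.png"); P=cloud(s); rim(P,630,-291,52)
s=viewer.snapshot("top"); save(s,"top9.png")
E
```

```text
t: 22.05
tcp_pos: [0.5699, -0.2113, 0.2015]
tool_rot: [0.702, 0.097, -0.699, 0.1]
force: [0.6, 0.4, -0.9]
finger_gap: 0.903
rim n 618 z 52.7 fit [ 628.6 -289.    19.8] enc 629.0 -289.5 22.3
blue 1391 [245. 262.] top z 6.0 rect [ 457.7 -231.4] [69. 69.] 18.5
blue 565 [241. 304.] top z 94.0 rect [ 513.7 -215.9] [135.  15.] 14.8
orange 1839 [339. 146.] top z 53.0 rect [ 628.8 -288.8] [42. 42.] 34.1
rim n 43 z 51.8 fit [ 630.5 -290.8   19.8] enc 630.4 -290.2 22.8
```

View pics/wrist9.png

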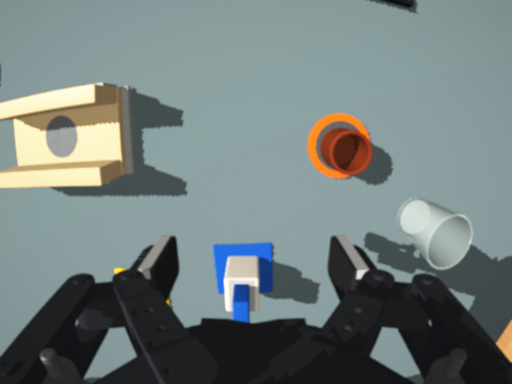

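The brown crucible stands on the plate with its rim at z 52.7 and centre (629,-290). In the wrist view it is at (345,150) inside the orange ring. Moving to the white crucible.

```bash
python3 -m crank '[1,-8,30,0,0, 1,-20,80,0,0, 1,-32,130,0,0, 1,-44,180,0,0, 1,-56,230,0,0, 1,-68,280,0,0, 1,-80,330,0,0, 1,-92,380,0,0, 1,-102,415,0,0, 1,-105,427,-20,0]'; python3 -m crank '[1,0,0,-30,0, 1,0,0,-30,0, 1,0,0,-30,0, 1,0,0,-30,0]'
python3 - <<'E'
from w import *
s=viewer.snapshot("wrist"); save(s,"wrist10.png"); P=fcloud(s);  rim(P,471,230.5,46)
M=R.from_quat(manip.sense()["tool_rot"]).as_matrix(); print("jaw",np.arctan2(M[1,1],M[0,1]))
E
```

```text
t: 23.45
tcp_pos: [0.4669, 0.2181, 0.1803]
tool_rot: [0.703, 0.1, -0.697, 0.1]
force: [-0.2, -0.3, 0.7]
finger_gap: 0.999
t: 23.95
tcp_pos: [0.4658, 0.2156, 0.1496]
tool_rot: [0.701, 0.099, -0.699, 0.099]
force: [-0.6, -0.3, 0.1]
finger_gap: 0.998
rim n 907 z 46.8 fit [470.3 231.9  19.4] enc 469.8 232.0 21.9
jaw -1.2906104941117795
```

View pics/wrist10.png

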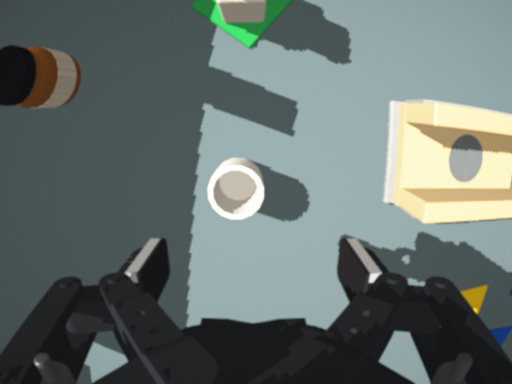

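The white crucible (237,188) stands clear: rim centre (470,232), z 46.8. I'll grip it.

```bash
python3 -m crank '[1,4.5,16,0,0, 1,4.5,16,-40,0, 1,4.5,16,-80,0, 1,4.5,16,-105,0, 1,4.5,16,-115,0, 1,4.5,16,-115,0, 0.8,4.5,16,-115,0, 0.6,4.5,16,-115,0, 0.45,4.5,16,-115,0, 0.4,4.5,16,-115,0]' 30; python3 -m crank '[0.4,0,0,0,0, 0.4,0,0,0,0, 0.4,0,0,20,0, 0.4,0,0,60,0, 0.4,0,0,100,0, 0.4,0,0,130,0, 0.4,0,0,130,0,0.4,0,0,130,0]' 35;  python3 - <<'E'
from w import *
s=viewer.snapshot("wrist"); save(s,"wrist11.png"); P=fcloud(s);  rim(P,471,232,176)
E
```

```text
t: 25.25
tcp_pos: [0.4696, 0.2319, 0.0344]
tool_rot: [0.701, 0.099, -0.699, 0.099]
force: [-0.9, 1.1, 5.3]
finger_gap: 0.514
t: 26.25
tcp_pos: [0.4683, 0.2315, 0.1628]
tool_rot: [-0.7, -0.099, 0.701, -0.099]
force: [0.1, -0.6, -1.4]
finger_gap: 0.509
rim n 3620 z 175.2 fit [469.2 232.5  20.2] enc 472.4 232.4 27.5
```

View pics/wrist11.png

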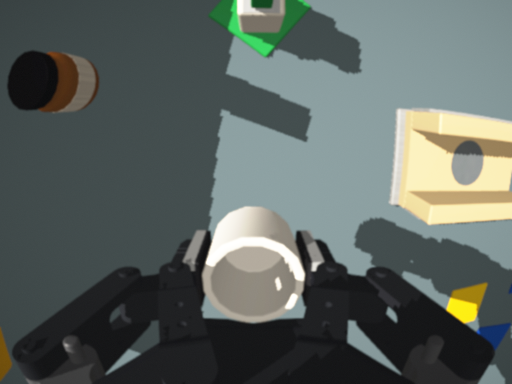

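The white crucible is held upright, and the grey seat disc is visible at (467,162). Carrying it to above the seat.

```bash
python3 -m crank '[0.4,12,-28,0,0, 0.4,30,-70,0,0, 0.4,50,-116,0,0, 0.4,70,-163,0,0, 0.4,84,-196,0,0, 0.4,91,-212,0,0, 0.4,91,-212,-20,0, 0.4,91,-212,-35,0, 0.4,91,-212,-35,0, 0.4,91,-212,-35,0]'; python3 -m crank '[0.4,0,0,0,0,0.4,0,0,0,0]';  python3 - <<'E'
from w import *
s=viewer.snapshot("wrist"); save(s,"wrist12.png"); P=fcloud(s);  rim(P,562,20,141)
Q=P.reshape(-1,3)*1000; q=Q[(abs(Q[:,2]-71)<3)&(np.hypot(Q[:,0]-560,Q[:,1]-17)<110)]
print("walls",cv2.minAreaRect(np.float32(q[:,:2])))
E
```

```text
t: 27.55
tcp_pos: [0.5599, 0.0204, 0.1283]
tool_rot: [-0.7, -0.099, 0.7, -0.099]
force: [-0.4, -0.3, -0.3]
finger_gap: 0.512
t: 27.8
tcp_pos: [0.5603, 0.0199, 0.1289]
tool_rot: [0.701, 0.099, -0.7, 0.099]
force: [-0.3, -0.1, -0.7]
finger_gap: 0.512
rim n 3770 z 141.2 fit [561.4  20.9  20.1] enc 563.7 20.5 27.4
walls ((564.074951171875, 19.838119506835938), (91.20079803466797, 159.5593719482422), 16.149639129638672)
```

View pics/wrist12.png

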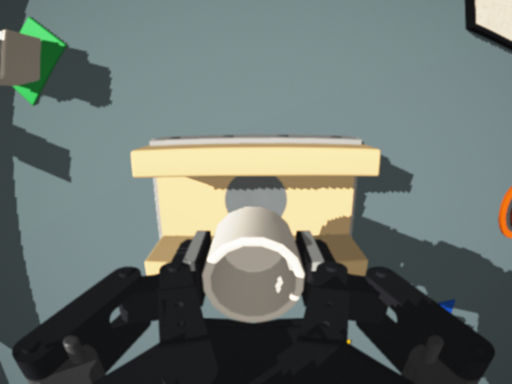

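The crucible is in line with the seat disc (255,195) and central between the walls. Lowering.

```bash
python3 -m crank '[0.4,1,-1,-25,0, 0.4,1,-1,-50,0, 0.4,1,-1,-65,0, 0.4,1,-1,-72,0, 0.4,1,-1,-74,0, 0.4,1,-1,-74,0, 0.4,1,-1,-74,0]'
```

```text
t: 28.72
tcp_pos: [0.5616, 0.0187, 0.0549]
tool_rot: [0.701, 0.099, -0.7, 0.099]
force: [0.2, -0.3, -1.5]
finger_gap: 0.513
```

```bash
python3 -m crank '[0.4,0,0,-1,0, 0.4,0,0,-1,0, 0.4,0,0,-1,0]'
```

```text
t: 29.1
tcp_pos: [0.5615, 0.0187, 0.0545]
tool_rot: [0.701, 0.099, -0.7, 0.099]
force: [-1.5, -0.2, 5.7]
finger_gap: 0.511
```

Contact. I'll open, rise straight up, then look.

```bash
python3 -m crank '[0.6,0,0,0,0, 0.8,0,0,0,0, 1,0,0,0,0, 1,0,0,0,0, 1,0,0,20,0, 1,0,0,60,0, 1,0,0,110,0, 1,0,0,150,0, 1,0,0,150,0, 1,0,0,150,0]'
python3 - <<'E'
from w import *
s=viewer.snapshot("wrist"); save(s,"wrist13.png"); P=fcloud(s);  rim(P,561,19,66)
Q=P.reshape(-1,3)*1000; q=Q[(abs(Q[:,2]-71)<3)&(np.hypot(Q[:,0]-560,Q[:,1]-17)<110)]
print("walls",cv2.minAreaRect(np.float32(q[:,:2])))
s=viewer.snapshot("scene"); save(s,"scene13.png"); report(s,cloud(s),sel=["blue","green"])
E
```

```text
t: 30.35
tcp_pos: [0.5603, 0.0189, 0.2028]
tool_rot: [-0.7, -0.099, 0.701, -0.099]
force: [-0.2, -0.1, 0.4]
finger_gap: 0.998
rim n 666 z 66.9 fit [561.8  20.   19.6] enc 561.3 20.0 21.9
walls ((561.6802368164062, 18.85401153564453), (95.88876342773438, 160.2899627685547), 16.64409828186035)
green 55 [186. 115.] top z 96.0 rect [ 145.7 -576.5] [ 6. 50.] 82.6
green 87 [318. 250.] top z 95.0 rect [631.  270.8] [36. 16.] 16.3
green 227 [316. 272.] top z 8.0 rect [632.  270.3] [73. 74.] 67.2
blue 134 [225. 169.] top z 10.0 rect [ 428.2 -162.7] [405.  65.] 44.1
blue 57 [209. 172.] top z 95.0 rect [ 456.5 -231. ] [32. 16.] 23.7
blue 82 [211. 191.] top z 8.0 rect [ 456.6 -234.8] [72. 68.] 18.0
```

View pics/wrist13.png

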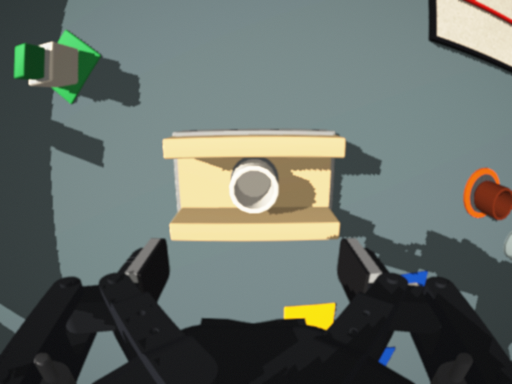

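The white crucible is in the middle of the trough: (561.8,20), rim z 66.9. Now back to the green plug.

```bash
python3 -m crank '[0.8,10,35,0,0, 0.6,24,85,0,0, 0.6,38,137,0,0, 0.6,52,190,0,0, 0.6,64,235,0,0, 0.6,70,253,0,0, 0.6,70,253,-30,0, 0.6,70,253,-62,0, 0.6,70,253,-62,0, 0.6,70,253,-62,0]'; python3 -m crank '[0.6,0,0,0,0,0.6,0,0,0,0]';  python3 - <<'E'
from w import *
s=viewer.snapshot("wrist"); save(s,"wrist14.png"); P=fcloud(s);  report(s,P,sel=["green"])
E
```

```text
t: 31.7
tcp_pos: [0.6315, 0.2712, 0.1416]
tool_rot: [0.7, 0.099, -0.7, 0.099]
force: [-0.1, -0.6, 0.8]
finger_gap: 0.598
t: 31.95
tcp_pos: [0.6317, 0.2717, 0.1427]
tool_rot: [0.701, 0.099, -0.699, 0.099]
force: [0.6, -1.2, 0.5]
finger_gap: 0.604
green 2779 [252. 175.] top z 6.0 rect [631.9 274.3] [70. 72.] 67.7
green 1470 [252. 223.] top z 94.0 rect [630.5 272.8] [33. 15.] 15.2
```

View pics/wrist14.png

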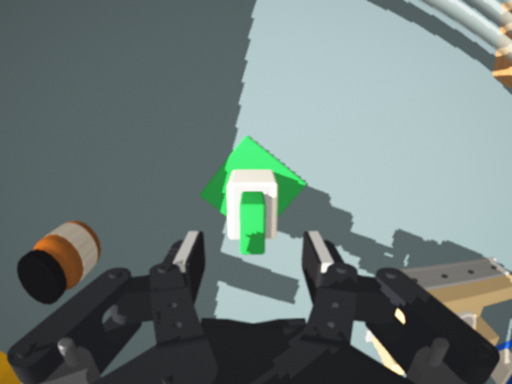

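```bash
python3 -m crank '[0.6,-1,0.5,-20,0, 0.6,-1,0.5,-40,0, 0.6,-1,0.5,-54,0, 0.6,-1,0.5,-54,0, 0.3,-1,0.5,-54,0, 0.1,-1,0.5,-54,0, 0.05,-1,0.5,-54,0, 0.05,-1,0.5,-54,0, 0.05,-1,0.5,-54,0]' 35; python3 -m crank '[0.05,0,0,15,0, 0.05,0,0,40,0, 0.05,0,0,80,0, 0.05,0,0,116,0, 0.05,0,0,116,0]' 35
```

```text
t: 33.12
tcp_pos: [0.6306, 0.2724, 0.0881]
tool_rot: [0.701, 0.099, -0.7, 0.099]
force: [-0.5, -0.2, 2.8]
finger_gap: 0.182
t: 33.75
tcp_pos: [0.632, 0.2729, 0.2077]
tool_rot: [0.703, 0.099, -0.697, 0.099]
force: [0.1, 0.3, -1.3]
finger_gap: 0.178
```

```bash
python3 -m crank '[0.05,-10,-25,0,0, 0.05,-25,-62,0,0, 0.05,-42,-104,0,0, 0.05,-60,-148,0,0, 0.05,-76,-188,0,0, 0.05,-83.5,-206.5,0,0, 0.05,-83.5,-206.5,-30,0, 0.05,-83.5,-206.5,-30,0, 0.05,-83.5,-206.5,-30,0, 0.05,-83.5,-206.5,-30,0]'; python3 -m crank '[0.05,0,0,0,0, 0.05,0,0,0,0]'
python3 - <<'E'
from w import *
s=viewer.snapshot("wrist"); save(s,"wrist15.png"); P=fcloud(s);  report(s,P,sel=["green"]); rim(P,561.5,19,66)
E
```

```text
t: 35.0
tcp_pos: [0.5472, 0.0662, 0.1741]
tool_rot: [0.701, 0.099, -0.7, 0.099]
force: [-0.6, -1.0, -1.1]
finger_gap: 0.184
t: 35.25
tcp_pos: [0.5467, 0.0659, 0.1737]
tool_rot: [0.7, 0.099, -0.7, 0.099]
force: [-0.4, -0.1, -0.6]
finger_gap: 0.185
green 3321 [90. 56.] top z 7.0 rect [632.3 274.9] [74. 71.] 68.2
green 2987 [253. 260.] top z 180.0 rect [546.7  66.9] [33. 16.] 16.5
rim n 858 z 66.7 fit [561.9  20.5  19.7] enc 561.3 19.8 22.2
```

View pics/wrist15.png

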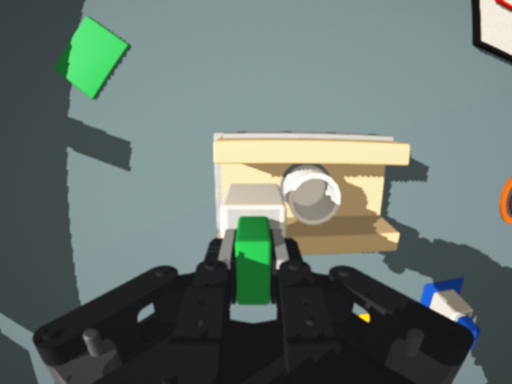

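The block (253,210) is over the left end of the trough, clear of the white crucible (312,193). Lowering.

```bash
python3 -m crank '[0.05,0.5,0,-20,0, 0.05,0.5,0,-42,0, 0.05,0.5,0,-58,0, 0.05,0.5,0,-66,0, 0.05,0.5,0,-69,0, 0.05,0.5,0,-70,0, 0.05,0.5,0,-70,0, 0.05,0.5,0,-70,0]'
```

```text
t: 36.3
tcp_pos: [0.5471, 0.0657, 0.1041]
tool_rot: [0.7, 0.099, -0.7, 0.099]
force: [-1.9, 0.1, 5.2]
finger_gap: 0.182
```

```bash
python3 -m crank '[0.25,0,0,0,0, 0.5,0,0,0,0, 0.6,0,0,0,0, 0.6,0,0,0,0, 0.6,0,0,20,0, 0.6,0,0,60,0, 0.6,0,0,100,0, 0.6,-9,-30,100,0, 0.6,-22,-73,100,0, 0.6,-36,-120,100,0]'; python3 -m crank '[0.6,-14,-47,0,0, 0.6,-28,-94,0,0, 0.6,-42,-140,0,0, 0.6,-52,-172,0,0, 0.6,-54,-178,0,0, 0.6,-54,-178,-30,0, 0.6,-54,-178,-60,0, 0.6,-54,-178,-60,0, 0.6,-54,-178,-60,0, 0.6,-54,-178,-60,0]'
python3 - <<'E'
from w import *
s=viewer.snapshot("wrist"); save(s,"wrist16.png"); P=fcloud(s);  report(s,P,sel=["blue"])
s=viewer.snapshot("scene"); save(s,"scene16.png"); report(s,cloud(s),sel=["green"])
s=viewer.snapshot("top"); save(s,"top16.png"); report(s,cloud(s),sel=["green"])
E
```

```text
t: 37.55
tcp_pos: [0.5107, -0.055, 0.2035]
tool_rot: [0.7, 0.099, -0.7, 0.1]
force: [-0.1, -0.3, -1.5]
finger_gap: 0.598
t: 38.8
tcp_pos: [0.4578, -0.2324, 0.1445]
tool_rot: [0.701, 0.099, -0.7, 0.1]
force: [-1.0, -0.2, -0.3]
finger_gap: 0.601
blue 2649 [254. 179.] top z 6.0 rect [ 457.2 -231.4] [69. 69.] 18.5
blue 1411 [251. 222.] top z 94.0 rect [ 456.3 -231.2] [33. 14.] 15.3
blue 2390 [230. 304.] top z 153.0 rect [ 460.2 -213.9] [18. 36.] 51.3
green 42 [185. 116.] top z 94.0 rect [ 149. -576.] [ 9. 49.] 86.2
green 69 [268. 208.] top z 111.0 rect [550.2  65.6] [35. 14.] 20.0
green 427 [316. 269.] top z 7.0 rect [631.3 270.2] [74. 73.] 67.7
green 526 [166. 142.] top z 7.0 rect [631.6 273.4] [73. 70.] 68.1
```

View pics/wrist16.png

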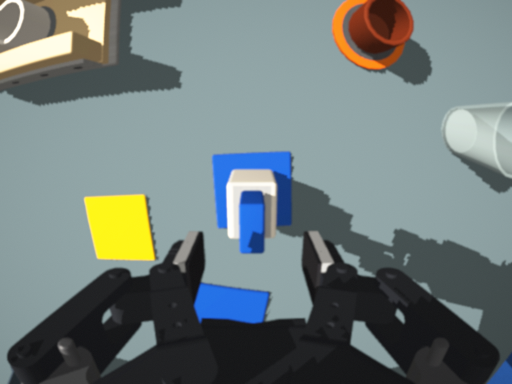

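View pics/scene16.png

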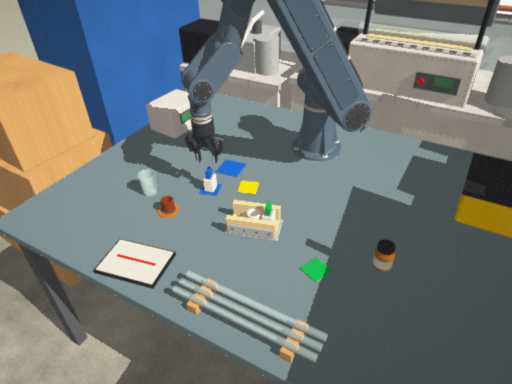

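The green plug is back: scene view gives (550.2,65.6) against (549.7,64.5) at the start. Gripping blue (251,222).

```bash
python3 -m crank '[0.6,-1,0.5,-20,0, 0.6,-1,0.5,-42,0, 0.6,-1,0.5,-56,0, 0.6,-1,0.5,-56,0, 0.3,-1,0.5,-56,0, 0.1,-1,0.5,-56,0, 0.05,-1,0.5,-56,0, 0.05,-1,0.5,-56,0, 0.05,-1,0.5,-56,0]' 35; python3 -m crank '[0.05,0,0,15,0, 0.05,0,0,40,0, 0.05,0,0,80,0, 0.05,0,0,116,0, 0.05,0,0,116,0, 0.05,0,0,116,0]' 35
```

```text
t: 40.08
tcp_pos: [0.4565, -0.2321, 0.0881]
tool_rot: [0.701, 0.099, -0.7, 0.099]
force: [-0.6, 0.1, 5.9]
finger_gap: 0.178
t: 40.83
tcp_pos: [0.4552, -0.2312, 0.2029]
tool_rot: [-0.7, -0.099, 0.701, -0.099]
force: [-0.9, -0.8, -1.5]
finger_gap: 0.183
```

```bash
python3 -m crank '[0.05,15,26,0,0, 0.05,40,70,0,0, 0.05,65,113,0,0, 0.05,90,156,0,0, 0.05,108,187,0,0, 0.05,118,204,0,0, 0.05,118,204,-30,0, 0.05,118,204,-30,0, 0.05,118,204,-30,0, 0.05,118,204,-30,0]'; python3 -m crank '[0.05,0,0,0,0, 0.05,0,0,0,0]'
python3 - <<'E'
from w import *
s=viewer.snapshot("wrist"); save(s,"wrist17.png"); P=fcloud(s);  report(s,P,sel=["green","blue"]); rim(P,561.5,19,66)
E
```

```text
t: 42.08
tcp_pos: [0.5744, -0.0285, 0.1741]
tool_rot: [0.701, 0.098, -0.7, 0.099]
force: [-0.4, -0.7, -2.1]
finger_gap: 0.184
t: 42.32
tcp_pos: [0.5742, -0.028, 0.1739]
tool_rot: [0.7, 0.099, -0.7, 0.099]
force: [0.2, -0.8, -2.2]
finger_gap: 0.177
green 2210 [26. 71.] top z 7.0 rect [632.2 276.3] [78. 72.] 67.4
green 1577 [124. 212.] top z 110.0 rect [547.3  65.8] [33. 17.] 17.3
blue 2944 [253. 260.] top z 180.0 rect [573.7 -27.1] [34. 16.] 16.5
blue 88 [401. 290.] top z 217.0 rect [600.2 -70.8] [3. 1.] 79.0
blue 173 [362. 313.] top z 219.0 rect [591.6 -60.8] [6. 2.] 56.0
rim n 844 z 66.8 fit [562.2  19.1  19.7] enc 561.5 19.3 22.0
```

View pics/wrist17.png

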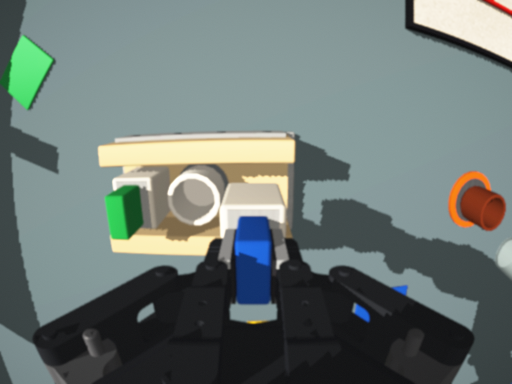

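The blue block (253,210) is over the right end of the trough and clear of the white crucible (197,195). Lowering.

```bash
python3 -m crank '[0.05,0,0,-20,0, 0.05,0,0,-42,0, 0.05,0,0,-58,0, 0.05,0,0,-66,0, 0.05,0,0,-69,0, 0.05,0,0,-70,0, 0.05,0,0,-70,0, 0.05,0,0,-70,0]'
```

```text
t: 43.38
tcp_pos: [0.5741, -0.0278, 0.1041]
tool_rot: [0.7, 0.099, -0.7, 0.099]
force: [-2.1, 0.9, 5.4]
finger_gap: 0.182
```

```bash
python3 -m crank '[0.25,0,0,0,0, 0.5,0,0,0,0, 0.6,0,0,0,0, 0.6,0,0,0,0, 0.6,0,0,20,0, 0.6,0,0,60,0, 0.6,0,0,100,0, 0.6,-30,0,130,0, 0.6,-70,0,150,0, 0.6,-90,0,150,0]'; python3 -m crank '[0.6,0,0,0,0, 0.6,0,0,0,0, 0.6,0,0,0,0, 0.6,0,0,0,0]'
python3 - <<'E'
from w import *
for n in ("wrist","scene","top"):
    s=viewer.snapshot(n); save(s,n+"18.png"); P=fcloud(s) if n=="wrist" else cloud(s); print(n); report(s,P,sel=["green","blue"]); rim(P,561.5,19,66); rim(P,630,-291,52)
E
```

```text
t: 44.62
tcp_pos: [0.4828, -0.0276, 0.2549]
tool_rot: [0.701, 0.099, -0.699, 0.099]
force: [0.2, 0.0, -0.6]
finger_gap: 0.598
t: 45.12
tcp_pos: [0.4846, -0.0278, 0.2529]
tool_rot: [-0.7, -0.099, 0.7, -0.099]
force: [0.6, -0.2, 0.1]
finger_gap: 0.608
wrist
green 1525 [77. 18.] top z 7.0 rect [632.3 275.5] [75. 71.] 67.7
green 800 [175.  97.] top z 110.0 rect [546.1  66. ] [32. 17.] 15.2
blue 639 [281.  95.] top z 110.0 rect [573.  -26.4] [32. 15.] 16.6
blue 1854 [384. 226.] top z 6.0 rect [ 457.3 -230.9] [69. 69.] 18.6
blue 197 [359. 327.] top z 293.0 rect [499.4 -57.2] [31.  2.] 52.2
rim n 497 z 66.9 fit [561.1  19.3  19.7] enc 561.1 19.6 22.2
rim n 296 z 52.1 fit [ 628.4 -288.4   19.8] enc 628.3 -289.8 22.8
scene
green 63 [187. 115.] top z 95.0 rect [ 140.7 -575.9] [ 9. 63.] 83.3
green 68 [268. 208.] top z 111.0 rect [548.9  65.7] [30. 15.] 16.6
green 429 [316. 269.] top z 7.0 rect [632.2 270.1] [73. 72.] 69.6
blue 304 [231. 168.] top z 10.0 rect [ 305.2 -239.6] [99. 94.] 7.8
blue 198 [210. 189.] top z 8.0 rect [ 458.9 -234. ] [71. 67.] 17.8
blue 64 [239. 204.] top z 111.0 rect [576.5 -26.6] [35. 13.] 20.1
rim n 54 z 65.5 fit [562.7  18.   19.9] enc 559.5 18.0 25.6
rim n 48 z 51.4 fit [ 630.5 -290.6   20. ] enc 629.2 -289.6 23.3
top
green 526 [166. 142.] top z 7.0 rect [631.3 272.8] [73. 70.] 68.4
green 232 [486. 321.] top z 95.0 rect [ 139.5 -576. ] [ 6. 67.] 85.8
blue 541 [337. 200.] top z 7.0 rect [ 455.8 -232.2] [67. 67.] 19.6
blue 1113 [342. 254.] top z 8.0 rect [ 303.3 -238.5] [93. 94.] 7.2
rim n 33 z 65.9 fit [560.9  19.4  18.9] enc 561.4 24.3 19.6
rim n 68 z 50.9 fit [ 627.6 -290.6   19.8] enc 627.3 -291.3 22.4
```

View pics/wrist18.png

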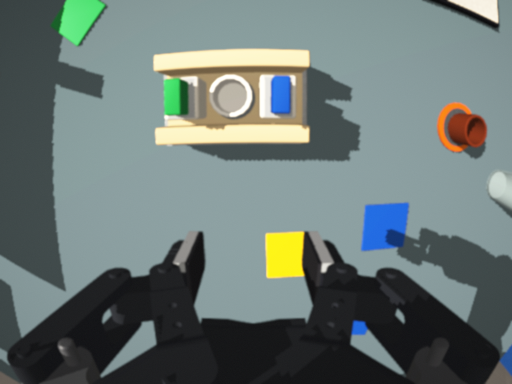

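View pics/scene18.png

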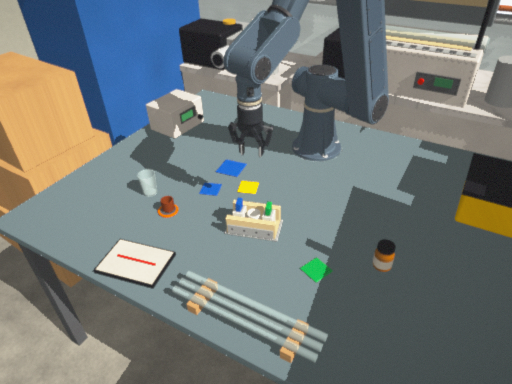

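Everything is in place. From the same viewpoint as at the start, the tabs are within about 2 mm: green (546,66) against (547,64), blue (573,-26) against (572.5,-27). The gripper is open and clear, so I'm handing in.

```bash
python3 -c "
from station import workorder
print(workorder.sign_off())"
```

```text
the job is handed in; nothing more can be done
None
```

The carrier is reloaded and handed in at about 45 s of the 138 s allowed. No verdict was reported.

**What I did, in order:**
1. Parked the green plug, then the blue plug, on the pads of their colours. For blue I used the smaller of the two blue pads.
2. Moved the brown crucible to the cooling plate and set the white crucible in the middle of the trough.
3. Put each plug back at the end it came from: green at the +y end, blue at the −y end.

**Last checks, with the gripper open and clear of everything:**

| Item | Measured | Compared with |
|---|---|---|
| Green tab | about 2 mm off | its start position, same wrist viewpoint |
| Blue tab | about 1 mm off | its start position, same wrist viewpoint |
| White crucible | (561, 19) mm, rim at z ≈ 66 mm | trough middle at (561, 19) mm |
| Brown crucible | (628–630, −290) mm, rim at z ≈ 52 mm | plate centre at about (630, −291) mm |

- **Parking:** each plug stood within about 4 mm of its pad's centre.
- **Jar and beaker:** they looked untouched in the pictures, but I did not measure them again.
- **Disagreements:** the camera views differ from each other by 2–3 mm, and the wrist and scene views read heights 1–2 mm high. No check failed.

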